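# Tip a gauge block flat and seat it in the corner stop

### The arm

A 6-joint arm with a two-finger parallel gripper is mounted at the origin on the work surface; the furniture and walls round the work are solid. World frame = base frame: x ahead of the robot, y to its left, z up, the work surface at z = 0. Lengths are in m, angles in rad, forces in N, time in s.
With the tool pointing down it reaches from about 0.4 to 0.825 m from the base axis. Payload 7 kg.
Tool frame: the origin (TCP) lies at the centre of the arm's flange, where the gripper is bolted on; the fingertips stand 178 mm ahead of it and the grasp point (between the pads) lies 159 mm ahead of it; x points along the fingers, y is the direction in which the jaws open and shut, and the axes are right-handed (so a half turn about x gives the same grasp; the last joint's range is limited). The gripper opens to 88 mm and grips with 3 to 60 N. Pads are 19 mm wide; open, the fingers measure 130 mm over their backs; the gripper's body (78 mm by 193 mm) begins 47 mm behind the grasp point.
Start: joints at [-1.016, 0.359, 0.012, 0, -1.224, -0.288], TCP at [0.178, -0.651, 0.405] pointing down, gripper open.
Joint ranges: [-3.07, 3.07], [-1.43, 2.12], [-1.02, 1.25], [-3.03, 1.67], [-3.05, -0], [-3.03, 3.03]. Speed limits (rad/s): [2.39, 2.39, 3.01, 3.14, 3.14, 3.14].

### API

Orientations are given as [roll, pitch, yaw] about the fixed x, y, z axes, in that order (R = Rz(yaw) Ry(pitch) Rx(roll)).
In Python, from station import status, viewer, arm gives the robot as it stands. The module is installed in compiled form; this text tells all that it offers.
- The arm moves only by the tool apply_moves, never from a script. Its argument "commands" is a list of rows, each an object of numbers: "dx", "dy", "dz": the shift along the world's x, y, z in mm; "spin": the turn about the world's z in degrees; "hand": the closure, from 0 (fully open) to 1 (shut). A call has exactly 5 rows; each row shifts and turns the commanded pose from where the row before left it; what a row does not reach is not made up. A row lasts 1/8 s, in which the tool goes at most 62.5 mm and 10.7 degrees, less where a joint would pass 70% of its speed; a pose out of reach is approached as far as the arm can. A call is refused whole if a number of a shift passes 62.5 or a number of a turn 10.7, either way. A call with a gripper value outside its range is refused whole. The fingers move at their own pace and stop on an object; "grip_force" is the grip in N (left out, the last holds). Time passes only in rows, so rows that do not move let the fingers close, or fill a call up. It gives the time, the measured TCP pose, the force and the opening at its end, in the units of the state.
- status.get_state(): the state, without advancing time (a new reading comes with each control period).
- viewer.grab_frame(name): name is "side" or "top" or "wrist"; returns the picture (384x512x3 uint8, red, green, blue); there is no depth.
- viewer.camera_info(name): a dict with "fx", "fy", "cx", "cy" (pixels), "eye" and "attitude" of the camera in the world; the wrist camera has in their place "T_tool_cam" (4x4, takes a point from camera to tool coordinates, whose origin is the TCP and whose axes are the tool frame's). Camera axes: x right, y up, looking along -z (the intrinsics and any distortion apply to the point x, -y, -z); pixel columns grow to the right and rows downward; lengths in m; the calibration is good to about 2 mm. A picture is of the moment at which its call begins: read the wrist's pose just before it. camera_info takes no time and is no camera call.
- arm.job_done(): hands the job in, once; it reports no verdict.
The state is a dict: "t": time; "q": joint angles; "qd": joint speeds; "joint_efforts": joint torques, N m; "eef_pos": TCP position; "ee_rot": TCP orientation; "force": force on the tool from outside, world axes, zero at the start; "moment": the same for the moment, N m; "width": finger opening in m.
Only numpy, scipy, OpenCV 4.12 (cv2) and the standard library are available. Lean on these libraries where they do the work, as an engineer would, in place of code of your own. Each camera call takes 0.05 s, during which the arm holds its last target.

### The job

Push over the steel block with the six holes, which stands on its long narrow edge, so that it lies flat on its broad face, and push it snugly into the inside corner of the L-shaped stop: a long side flush against the long leg and an end against the short leg. Only push it; do not pick it up or lift it off the bench. Leave the V-block, the bushing and the ring gauge where they are.

Things in the scene. Friction and masses are not known exactly. Their poses are not given: they have to be found in the camera images.
- block: Loose bare steel block, six holes in its broad faces, 26 x 76 x 51 mm along its x, y, z, 0.6 to 0.9 kg. It starts standing on a 26 x 76 mm narrow side, z up, x pointing within 0.35 rad of the stop's x. Origin: centre of the side underneath at the start. Pushed near its top along x it tips over that way; lying flat its x is vertical (up or down, both are right) and it is 26 mm high.
- block_center (a point): Centre of the block (25.5 mm along the block's z from its origin), with the block's axes. 25.5 mm above the bench while standing, 13 mm when lying flat. It starts 110 to 150 mm in front of the stop's long leg, at y = 70 to 140 mm in the stop's frame.
- corner_stop: L-shaped aluminium stop fixed to the bench, 18 mm high, legs 16 mm thick; screw heads reach 22 mm. Origin: inside corner at bench level, z up. Long leg: inner face in x = 0, along +y to 170 mm, metal on the +x side. Short leg: inner face in y = 0, along -x to 70 mm, metal on the -y side. Seated flat, the block's centre is at x = -25.5, y = +38 mm here, its 76 mm side along y.
- v_block: Bystander: steel V-block, 60 x 50 x 40 mm, loose, beyond the short leg. Origin: centre of its underside.
- bushing: Bystander: flanged bronze-coloured bushing, 39 mm diameter, 34 mm high, loose, standing on the bench on the short leg's side. Origin: centre of its underside.
- ring_gauge: Bystander: steel ring, 60 mm diameter, 18 mm high, loose, lying flat past the free end of the long leg. Origin: centre of its underside.
Things that resemble listed ones, but are neither listed nor needed, are in the scene too. Leave any purple or yellow look-alike of the block alone.

How it is judged:
By the outcome, as a careful person would: the job done as asked, in the order asked, and still so for the second after the job is handed in, with the robot touching nothing.
It also fails if it takes over 51 s, if anything falls off the work surface, if the arm or the gripper's body presses on something with over 40 N, if the wrist force passes 120 N, or if a joint passes its speed limit or range.

## Working session

There is one attempt and no reset: what is moved stays moved. The work goes in short steps, Python scripts to look and compute and a tool call to move; the robot and the scene stay as the last step left them, time stands still between calls to the robot, and variables do not carry over. Pictures are saved under pics/ and viewed, and the job is handed in when it is done.

Besides the shell and the picture viewer there is one more tool, called after ">>>" in YAML: its name, and indented under it one key for each argument. apply_moves: Moves the arm, as the interface text tells. Its arguments: {"type":"object","properties":{"commands":{"type":"array","items":{"type":"object","properties":{"dx":{"type":"number"},"dy":{"type":"number"},"dz":{"type":"number"},"spin":{"type":"number"},"hand":{"type":"number"}}}},"grip_force":{"type":"number"}},"required":["commands"]}

```bash
mkdir -p pics; python3 - <<'E'
from station import status, viewer, arm
import cv2
print(status.get_state())
for n in ["side","top","wrist"]:
    print(n,viewer.camera_info(n))
    cv2.imwrite(f"pics/{n}0.png",viewer.grab_frame(n)[:,:,::-1])
E
```

```text
{'t': 0.0, 'q': array([-1.01588000e+00,  3.59420961e-01,  1.11130867e-02, -3.71848619e-04,
       -1.22409917e+00, -2.88093883e-01]), 'qd': array([-1.00513550e-03,  9.93863400e-05,  1.15200085e-03, -7.56430143e-04,
       -1.07127789e-03, -1.08358912e-03]), 'joint_efforts': array([-1.43106317e-03, -5.82722855e+01,  2.93056816e+01,  6.99755833e+00,
        6.80639219e-03, -8.02030740e-05]), 'eef_pos': array([ 0.1779355 , -0.65094605,  0.4037201 ]), 'ee_rot': array([1.64520985, 1.5691481 , 1.91190566]), 'force': array([ 0.68861718, -0.3773188 ,  0.11905897]), 'moment': array([-0.01665707, -0.01811311,  0.01517885]), 'width': 0.0876405038803775}
side {'fx': 406.19517907938723, 'fy': 406.19517907938723, 'cx': 257.6402737292184, 'cy': 187.54351728026845, 'eye': array([ 0.06682745, -0.63226248,  0.57255887]), 'attitude': array([ 9.99711769e-01, -9.68850965e-04, -5.28019941e-01])}
top {'fx': 363.4700715398767, 'fy': 363.4700715398767, 'cx': 252.18934962353637, 'cy': 190.49551542956678, 'eye': array([0.32151632, 0.08831772, 0.93216958]), 'attitude': array([ 2.06722042e-01, -9.80844688e-04, -1.49837639e+00])}
wrist {'fx': 273.01534877258405, 'fy': 273.01534877258405, 'cx': 253.48278116866098, 'cy': 192.39362309049565, 'T_tool_cam': array([[-7.10596400e-04,  3.00566998e-01, -9.53760439e-01,
         2.03636162e-02],
       [ 9.99999502e-01,  8.81445875e-04, -4.67268811e-04,
         2.28899443e-05],
       [ 7.00242621e-04, -9.53760296e-01, -3.00567475e-01,
        -8.22151353e-02],
       [ 0.00000000e+00,  0.00000000e+00,  0.00000000e+00,
         1.00000000e+00]])}
```

View pics/side0.png

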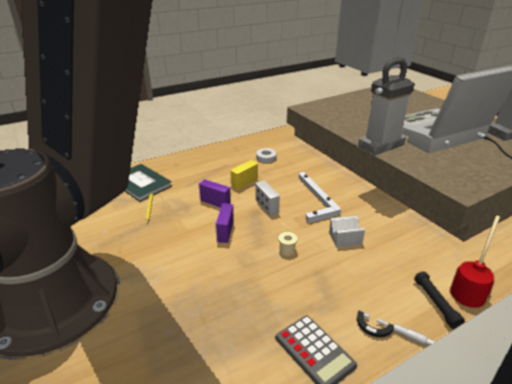

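View pics/top0.png

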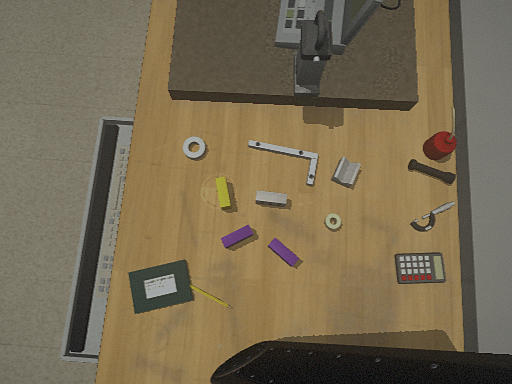

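View pics/wrist0.png

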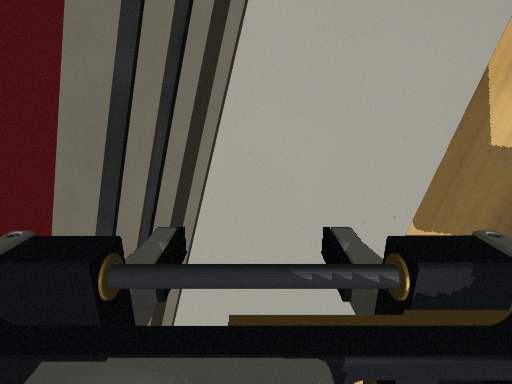

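The side view shows the steel block at about (267,198), the L-stop near (322,200), and the V-block at (346,232). The top view shows the block at (271,199) and the stop's corner near (315,157), with purple and yellow look-alikes around them. Next I'll zoom in and measure.

```bash
cat > h.py <<'E'
import numpy as np, cv2
from scipy.spatial.transform import Rotation as R
from station import status, viewer, arm
def cam(n,st=None):
    c=viewer.camera_info(n); K=np.array([[c['fx'],0,c['cx']],[0,c['fy'],c['cy']],[0,0,1]])
    if n=='wrist':
        st=st or status.get_state(); T=np.eye(4);T[:3,:3]=R.from_euler('xyz',st['ee_rot']).as_matrix();T[:3,3]=st['eef_pos']
        T=T@c['T_tool_cam']; return K,T[:3,:3],T[:3,3]
    return K,R.from_euler('xyz',c['attitude']).as_matrix(),np.array(c['eye'])
def ray(C,uv):
    K,Rm,e=C; u,v=uv
    d=np.array([(u-K[0,2])/K[0,0],-(v-K[1,2])/K[1,1],-1.]); return Rm@d,e
def onz(C,uv,z):
    d,e=ray(C,uv); return e+d*(z-e[2])/d[2]
def proj(C,p):
    K,Rm,e=C; q=Rm.T@(np.array(p)-e); return K[0,0]*q[0]/-q[2]+K[0,2], K[1,2]-K[1,1]*q[1]/-q[2]
def tri(C1,a,C2,b):
    d1,e1=ray(C1,a);d2,e2=ray(C2,b); A=np.stack([d1,-d2],1); s=np.linalg.lstsq(A,e2-e1,rcond=None)[0]
    p,q=e1+d1*s[0],e2+d2*s[1]; return (p+q)/2,np.linalg.norm(p-q)
def crop(f,x0,y0,x1,y1,s,name):
    im=cv2.imread(f)[y0:y1,x0:x1]; cv2.imwrite(name,cv2.resize(im,None,fx=s,fy=s,interpolation=cv2.INTER_CUBIC))
E
python3 - <<'E'
from h import *
crop('pics/top0.png',235,125,375,230,5,'pics/topz.png')
crop('pics/side0.png',245,165,375,255,6,'pics/sidez.png')
E
```

```text
(no output)
```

View pics/topz.png

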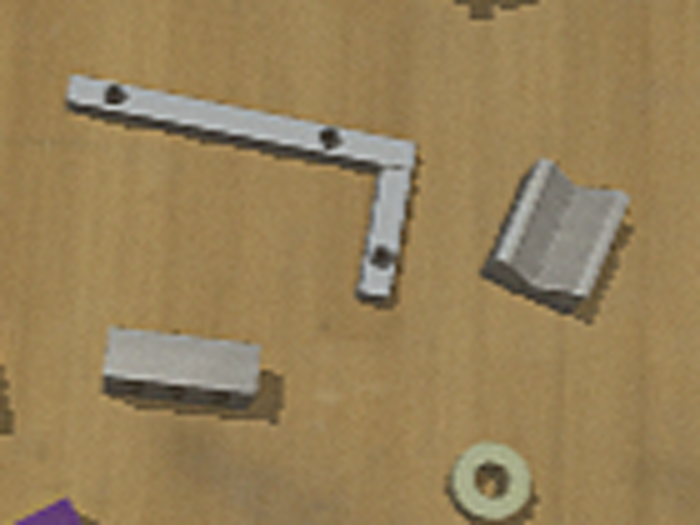

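View pics/sidez.png

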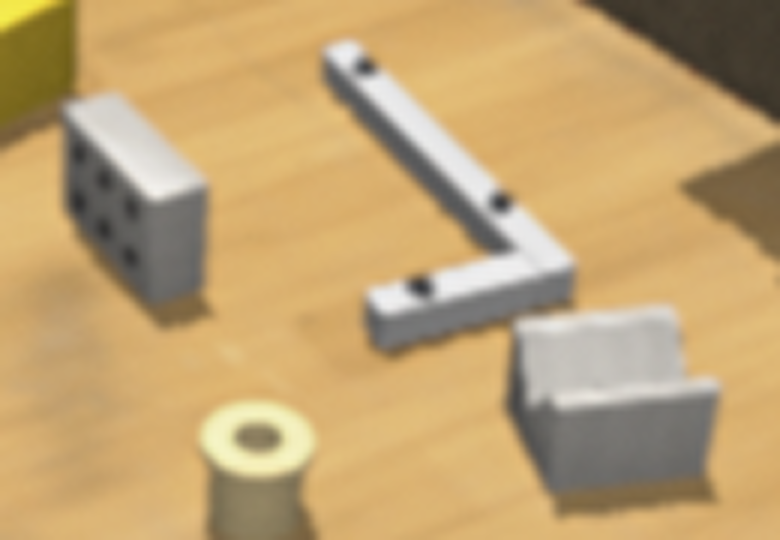

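The zooms show the stop's inside top corner at (380,168) in the top zoom and about (505,252) in the side zoom. In the top zoom the block's top face has corners (108,328), (260,345), (256,392) and (105,378).

```bash
python3 - <<'E'
from h import *
T=cam('top');S=cam('side')
t=lambda x,y:(235+(x+.5)/5-.5,125+(y+.5)/5-.5)
s=lambda x,y:(245+(x+.5)/6-.5,165+(y+.5)/6-.5)
pairs={'inner corner':((380,168),(505,253)),'outer corner':((413,145),(572,265)),'long end outer':((70,75),(355,42)),'long end inner':((68,100),(325,55)),
'short end in':((360,292),(370,295)),'short end out':((390,298),(380,317)),
'blk far-left':((108,328),(115,93)),'blk far-right':((260,345),(207,185)),'blk near-right':((256,392),(150,198)),'blk near-left':((105,378),(66,103))}
for k,(a,b) in pairs.items():
    p,r=tri(T,t(*a),S,s(*b)); z=.018 if 'bl' not in k else .051
    print(k,p.round(4),round(r,4),'top',onz(T,t(*a),z).round(4)[:2],'side',onz(S,s(*b),z).round(4)[:2])
# others: bounding yellow/purple
for n,z,uv in [('ring',.018,(194,148)),('yellow',.051,(223,192)),('purp1',.04,(238,237)),('purp2',.04,(284,252)),('bush',.034,(333,221)),('v',.04,(346,171))]:
    print(n,onz(T,uv,z).round(3))
E
```

```text
inner corner [ 0.6076 -0.0437  0.0181] 0.0053 top [ 0.6101 -0.045 ] side [ 0.6047 -0.0433]
outer corner [ 0.6238 -0.0617  0.017 ] 0.001 top [ 0.6239 -0.0618] side [ 0.6222 -0.0628]
long end outer [0.6501 0.1206 0.017 ] 0.0007 top [0.6494 0.1207] side [0.6495 0.1193]
long end inner [0.6358 0.1213 0.0146] 0.0019 top [0.6355 0.1208] side [0.6312 0.1167]
short end in [ 0.5433 -0.0377  0.0167] 0.0007 top [ 0.5427 -0.0374] side [ 0.5426 -0.0392]
short end out [ 0.5394 -0.0523  0.0177] 0.0029 top [ 0.5407 -0.0529] side [ 0.5376 -0.0524]
blk far-left [0.5071 0.0911 0.0504] 0.0008 top [0.5074 0.091 ] side [0.5062 0.0903]
blk far-right [0.5036 0.0157 0.0502] 0.0017 top [0.5042 0.0154] side [0.5021 0.0148]
blk near-right [0.4791 0.0168 0.052 ] 0.0027 top [0.4805 0.0161] side [0.4785 0.0183]
blk near-left [0.4823 0.0904 0.0535] 0.0014 top [0.4821 0.0907] side [0.485  0.0937]
ring [0.616 0.262 0.018]
yellow [0.497 0.173 0.051]
purp1 [0.39  0.127 0.04 ]
purp2 [0.362 0.013 0.04 ]
bush [ 0.447 -0.105  0.034]
v [ 0.576 -0.133  0.04 ]
```

```bash
python3 - <<'E'
from h import *
s=status.get_state();M=R.from_euler('xyz',s['ee_rot']).as_matrix();print(M.round(3),np.degrees(np.arctan2(M[1,1],M[0,1])))
E
```

```text
[[-0.    -0.264  0.965]
 [ 0.001  0.965  0.264]
 [-1.     0.001 -0.   ]] 105.28041821811635
```

>>> apply_moves:
  commands:
    - {"dx":44,"dy":40,"hand":0.65}
    - {"dx":44,"dy":40,"hand":0.65}
    - {"dx":44,"dy":40,"hand":0.65}
    - {"dx":44,"dy":40,"hand":0.65}
    - {"dx":44,"dy":40,"hand":0.65}
  grip_force: 20

```text
invalid input at $.commands[0]: expected keys dx, dy, dz, spin, hand
```

>>> apply_moves:
  commands:
    - {"dx":15,"dy":58,"hand":0.65}
    - {"dx":15,"dy":58,"hand":0.65}
    - {"dx":15,"dy":58,"hand":0.65}
    - {"dx":15,"dy":58,"hand":0.65}
    - {"dx":15,"dy":58,"hand":0.65}

```text
invalid input at $.commands[0]: expected keys dx, dy, dz, spin, hand
```

>>> apply_moves:
  commands:
    - {"dx":-8,"dy":43,"dz":-18,"spin":-3.6,"hand":0.65}
    - {"dx":-8,"dy":43,"dz":-18,"spin":-3.6,"hand":0.65}
    - {"dx":-8,"dy":43,"dz":-18,"spin":-3.6,"hand":0.65}
    - {"dx":-8,"dy":43,"dz":-18,"spin":-3.6,"hand":0.65}
    - {"dx":-8,"dy":43,"dz":-18,"spin":-3.6,"hand":0.65}

```text
t: 0.78
eef_pos: [0.1374, -0.4347, 0.314]
ee_rot: [1.131, 1.571, 1.082]
force: [1.2, 0.7, 0.3]
width: 0.043
```

```bash
python3 - <<'E'
from h import *
s=status.get_state();M=R.from_euler('xyz',s['ee_rot']).as_matrix();print(s['t'],s['eef_pos'],s['width'],s['force'],np.degrees(np.arctan2(M[1,1],M[0,1])))
cv2.imwrite('pics/w1.png',viewer.grab_frame('wrist')[:,:,::-1])
E
```

```text
0.775 [ 0.13742539 -0.43467713  0.31398456] 0.04299736384895897 [1.23264426 0.66784574 0.25364171] 87.15126634306621
```

View pics/w1.png

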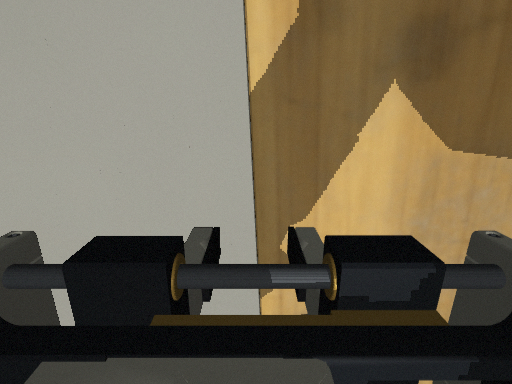

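Two calls were refused because every row needs all five keys. The third ran on its own, and it did no harm.

>>> apply_moves:
  commands:
    - {"dx":50,"dy":25,"dz":0,"spin":0,"hand":0.67}
    - {"dx":50,"dy":25,"dz":0,"spin":0,"hand":0.67}
    - {"dx":50,"dy":25,"dz":0,"spin":0,"hand":0.67}
    - {"dx":50,"dy":25,"dz":0,"spin":0,"hand":0.67}
    - {"dx":50,"dy":25,"dz":0,"spin":0,"hand":0.67}
  grip_force: 20

```text
t: 1.45
eef_pos: [0.3894, -0.3099, 0.3148]
ee_rot: [-0.268, 1.57, -0.315]
force: [0.1, -0.1, 0.9]
width: 0.0291
```

>>> apply_moves:
  commands:
    - {"dx":14,"dy":56,"dz":0,"spin":0,"hand":0.67}
    - {"dx":14,"dy":56,"dz":0,"spin":0,"hand":0.67}
    - {"dx":14,"dy":56,"dz":0,"spin":0,"hand":0.67}
    - {"dx":14,"dy":56,"dz":0,"spin":0,"hand":0.67}
    - {"dx":14,"dy":56,"dz":0,"spin":0,"hand":0.67}

```text
t: 2.08
eef_pos: [0.458, -0.0292, 0.3149]
ee_rot: [0.292, 1.57, 0.245]
force: [1.8, -0.8, -0.1]
width: 0.0285
```

>>> apply_moves:
  commands:
    - {"dx":-6,"dy":17,"dz":-2,"spin":0,"hand":0.67}
    - {"dx":-6,"dy":17,"dz":-2,"spin":0,"hand":0.67}
    - {"dx":-6,"dy":17,"dz":-2,"spin":0,"hand":0.67}
    - {"dx":-6,"dy":17,"dz":-2,"spin":0,"hand":0.67}
    - {"dx":-6,"dy":14,"dz":-2,"spin":0,"hand":0.67}

```text
t: 2.7
eef_pos: [0.4277, 0.0515, 0.3046]
ee_rot: [2.646, 1.571, 2.599]
force: [-0.5, -0.4, -0.1]
width: 0.0292
```

```bash
python3 - <<'E'
from h import *
s=status.get_state();M=R.from_euler('xyz',s['ee_rot']).as_matrix();print(s['t'],s['eef_pos'],s['width'],s['force'],np.degrees(np.arctan2(M[1,1],M[0,1])))
cv2.imwrite('pics/w2.png',cv2.resize(viewer.grab_frame('wrist')[:,:,::-1],(768,576)))
E
```

```text
2.7 [0.42765545 0.0514537  0.30459206] 0.029198566640899364 [-0.48286835 -0.39045296 -0.10081638] 87.30345033491277
```

View pics/w2.png

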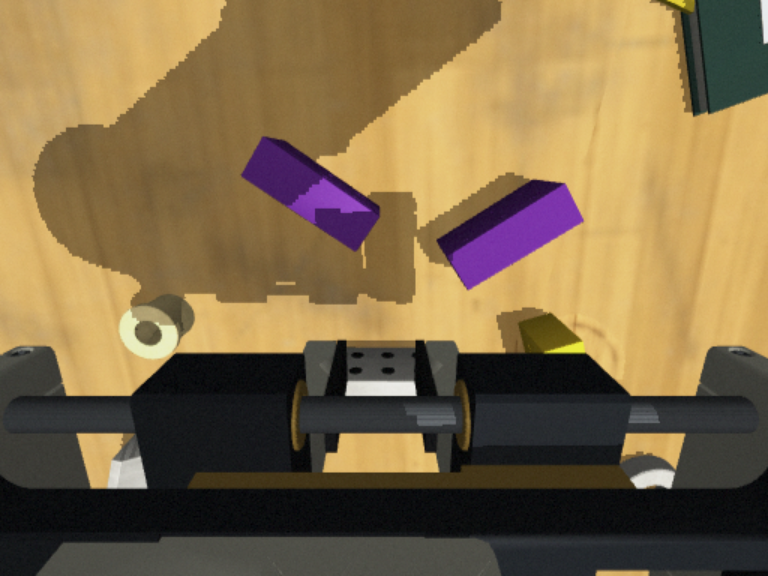

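The wrist view shows the block between the fingers with its holed face toward the camera, centred near (385,365). The purple pieces at (315,195) and (510,235) are clear of the path. I'll descend behind the block.

>>> apply_moves:
  commands:
    - {"dx":0,"dy":0,"dz":-21,"spin":0,"hand":0.67}
    - {"dx":0,"dy":1,"dz":-21,"spin":0,"hand":0.67}
    - {"dx":0,"dy":1,"dz":-21,"spin":0,"hand":0.67}
    - {"dx":0,"dy":1,"dz":-20,"spin":0,"hand":0.67}
    - {"dx":12,"dy":0,"dz":0,"spin":0,"hand":0.67}

```text
t: 3.38
eef_pos: [0.4395, 0.0534, 0.2207]
ee_rot: [-2.593, 1.567, -2.64]
force: [-0.0, -0.7, -0.2]
width: 0.0289
```

>>> apply_moves:
  commands:
    - {"dx":6,"dy":0,"dz":0,"spin":0,"hand":0.67}
    - {"dx":6,"dy":0,"dz":0,"spin":0,"hand":0.67}
    - {"dx":5,"dy":0,"dz":0,"spin":0,"hand":0.67}
    - {"dx":5,"dy":0,"dz":0,"spin":0,"hand":0.67}
    - {"dx":5,"dy":0,"dz":0,"spin":0,"hand":0.67}

```text
t: 4.0
eef_pos: [0.4672, 0.0539, 0.2218]
ee_rot: [0.631, 1.57, 0.584]
force: [-0.6, 0.1, 0.3]
width: 0.0288
```

```bash
python3 - <<'E'
from h import *
s=status.get_state();print(s['t'],s['eef_pos'],s['width'],s['force'])
cv2.imwrite('pics/s3.png',viewer.grab_frame('side')[:,:,::-1])
crop('pics/s3.png',200,120,390,260,4,'pics/s3z.png')
E
```

```text
4.0 [0.46724129 0.05388074 0.22183151] 0.02876840848146541 [-0.579182    0.05882695  0.34403853]
```

View pics/s3z.png

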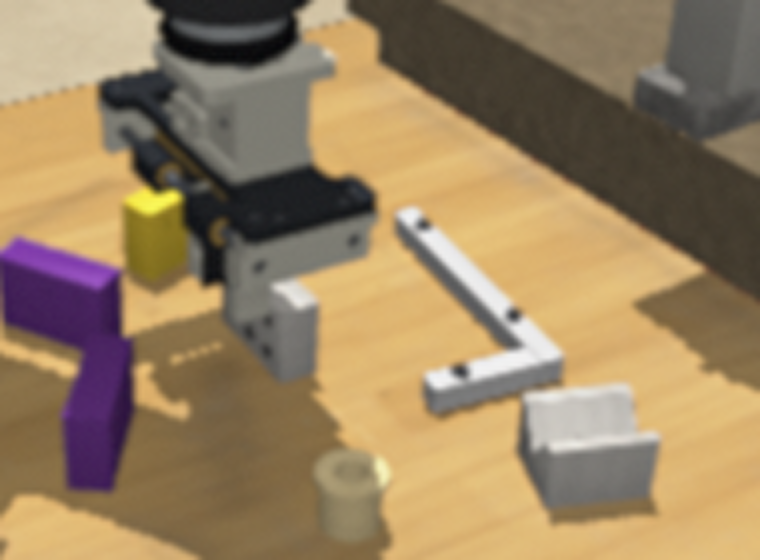

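The fingers stand just behind the block, at about (255,300) in the zoom. I'll start tipping slowly.

>>> apply_moves:
  commands:
    - {"dx":4,"dy":0,"dz":0,"spin":0,"hand":0.67}
    - {"dx":3,"dy":0,"dz":0,"spin":0,"hand":0.67}
    - {"dx":3,"dy":0,"dz":0,"spin":0,"hand":0.67}
    - {"dx":3,"dy":0,"dz":0,"spin":0,"hand":0.67}
    - {"dx":3,"dy":0,"dz":0,"spin":0,"hand":0.67}

```text
t: 4.68
eef_pos: [0.4832, 0.0539, 0.2217]
ee_rot: [0.305, 1.571, 0.258]
force: [-1.4, 0.4, 1.5]
width: 0.0288
```

```bash
python3 - <<'E'
from h import *
s=status.get_state();print(s['t'],s['eef_pos'],s['width'],s['force'])
cv2.imwrite('pics/s4.png',viewer.grab_frame('side')[:,:,::-1])
crop('pics/s4.png',230,150,350,230,6,'pics/s4z.png')
E
```

```text
4.675 [0.48322865 0.05392259 0.22173639] 0.028820296812199844 [-1.37804477  0.43701723  1.48856886]
```

View pics/s4z.png

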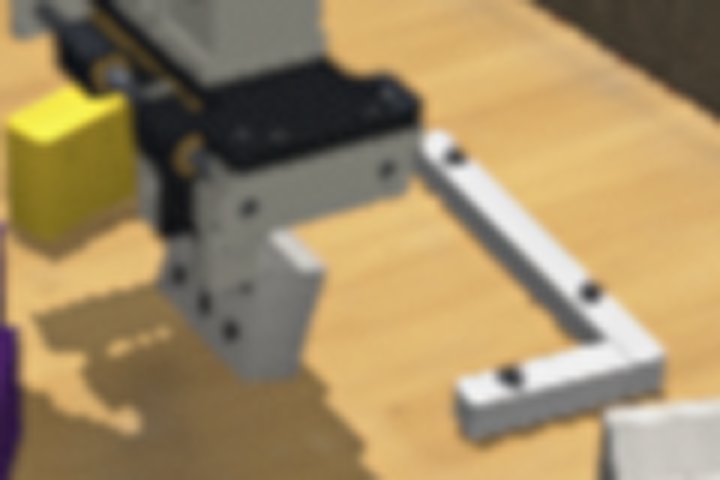

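The block is leaning about 15° toward the stop, pivoting at about (270,375) rather than sliding. I'll keep pushing.

>>> apply_moves:
  commands:
    - {"dx":3,"dy":0,"dz":0,"spin":0,"hand":0.67}
    - {"dx":3,"dy":0,"dz":0,"spin":0,"hand":0.67}
    - {"dx":3,"dy":0,"dz":0,"spin":0,"hand":0.67}
    - {"dx":2,"dy":0,"dz":0,"spin":0,"hand":0.67}
    - {"dx":2,"dy":0,"dz":0,"spin":0,"hand":0.67}

```text
t: 5.35
eef_pos: [0.4961, 0.0539, 0.2216]
ee_rot: [1.032, 1.571, 0.984]
force: [-0.1, -0.2, 0.1]
width: 0.0284
```

>>> apply_moves:
  commands:
    - {"dx":0,"dy":0,"dz":0,"spin":0,"hand":0.67}
    - {"dx":0,"dy":0,"dz":0,"spin":0,"hand":0.67}
    - {"dx":-8,"dy":0,"dz":0,"spin":0,"hand":0.67}
    - {"dx":-12,"dy":0,"dz":0,"spin":0,"hand":0.67}
    - {"dx":-12,"dy":0,"dz":0,"spin":0,"hand":0.67}

```text
t: 5.98
eef_pos: [0.4628, 0.0538, 0.2217]
ee_rot: [-3.036, 1.571, -3.084]
force: [-0.4, 0.7, 0.1]
width: 0.0287
```

```bash
python3 - <<'E'
from h import *
s=status.get_state();print(s['t'],s['eef_pos'],s['width'],s['force'])
cv2.imwrite('pics/s5.png',viewer.grab_frame('side')[:,:,::-1])
cv2.imwrite('pics/t5.png',viewer.grab_frame('top')[:,:,::-1])
crop('pics/s5.png',230,150,350,230,6,'pics/s5z.png')
crop('pics/t5.png',235,125,375,230,5,'pics/t5z.png')
E
```

```text
5.975 [0.46276469 0.05376341 0.22165742] 0.028742799478916125 [-0.3684135   0.683542    0.11857538]
```

View pics/s5z.png

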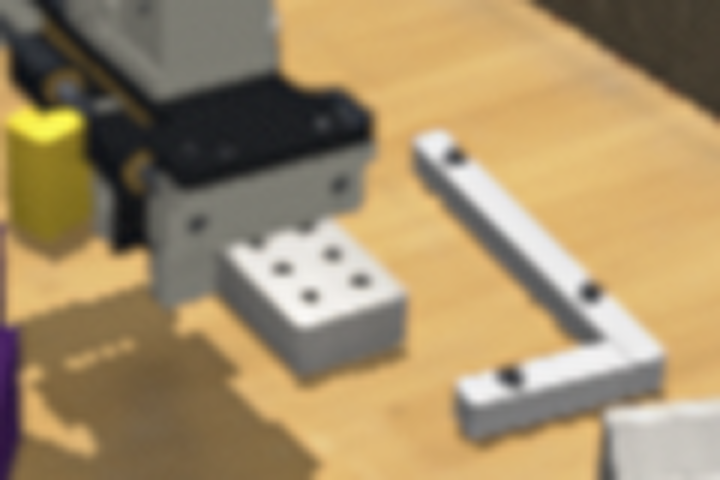

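View pics/t5z.png

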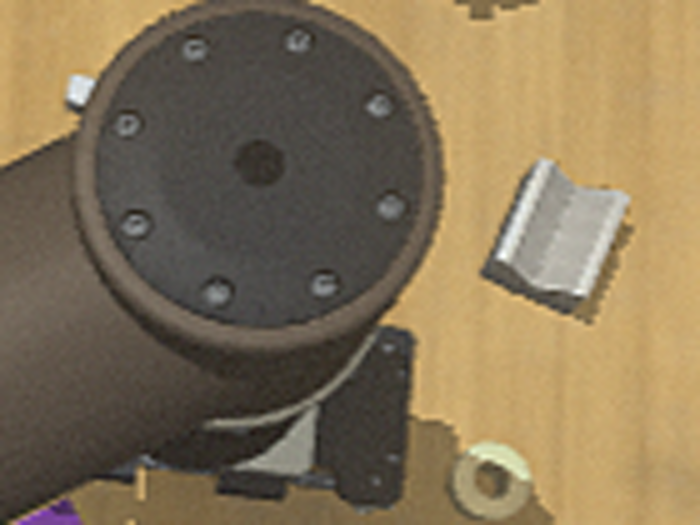

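The block now lies flat, holes up. In the side zoom its top face has corners at about (300,328), (405,297) and (228,248).

```bash
cat >> h.py <<'E'
TH=np.radians(-8.15);C0=np.array([.610,-.044]);RS=np.array([[np.cos(TH),-np.sin(TH)],[np.sin(TH),np.cos(TH)]])
def stop(p): return (RS.T@(np.array(p)[:2]-C0)*1000).round(1)
E
python3 - <<'E'
from h import *
S=cam('side');s=lambda x,y:(230+(x+.5)/6-.5,150+(y+.5)/6-.5)
for p in [(300,328),(405,297),(228,248)]:
    q=onz(S,s(*p),.026);print(q.round(4),stop(q))
print('tcp',stop(status.get_state()['eef_pos']))
E
```

```text
[0.5038 0.014  0.026 ] [-113.3   42.4]
[0.5515 0.0111 0.026 ] [-65.7  46.2]
[0.5093 0.0768 0.026 ] [-116.8  105.3]
tcp [-160.1   75.7]
```

>>> apply_moves:
  commands:
    - {"dx":0,"dy":2,"dz":-8,"spin":-2,"hand":0.67}
    - {"dx":0,"dy":2,"dz":-9,"spin":-2,"hand":0.67}
    - {"dx":0,"dy":0,"dz":-9,"spin":-1.2,"hand":0.67}
    - {"dx":0,"dy":0,"dz":-9,"spin":0,"hand":0.67}
    - {"dx":9.9,"dy":-1.4,"dz":0,"spin":0,"hand":0.67}

```text
t: 6.7
eef_pos: [0.4736, 0.0563, 0.186]
ee_rot: [-2.524, 1.569, -2.661]
force: [0.4, 1.3, -0.5]
width: 0.0291
```

>>> apply_moves:
  commands:
    - {"dx":9.9,"dy":-1.4,"dz":0,"spin":0,"hand":0.67}
    - {"dx":9.9,"dy":-1.4,"dz":0,"spin":0,"hand":0.67}
    - {"dx":5,"dy":-0.7,"dz":0,"spin":0,"hand":0.67}
    - {"dx":5,"dy":-0.7,"dz":0,"spin":0,"hand":0.67}
    - {"dx":5,"dy":-0.7,"dz":0,"spin":0,"hand":0.67}

```text
t: 7.32
eef_pos: [0.5075, 0.051, 0.1865]
ee_rot: [-2.721, 1.567, -2.86]
force: [-8.5, 2.1, 6.5]
width: 0.0294
```

>>> apply_moves:
  commands:
    - {"dx":5,"dy":-0.7,"dz":0,"spin":0,"hand":0.67}
    - {"dx":5,"dy":-0.7,"dz":0,"spin":0,"hand":0.67}
    - {"dx":5,"dy":-0.7,"dz":0,"spin":0,"hand":0.67}
    - {"dx":5,"dy":-0.7,"dz":0,"spin":0,"hand":0.67}
    - {"dx":5,"dy":-0.7,"dz":0,"spin":0,"hand":0.67}

```text
t: 7.95
eef_pos: [0.5322, 0.0474, 0.1864]
ee_rot: [-2.725, 1.567, -2.864]
force: [-9.3, 1.3, 7.2]
width: 0.029
```

```bash
python3 - <<'E'
from h import *
s=status.get_state();M=R.from_euler('xyz',s['ee_rot']).as_matrix();print(s['t'],s['eef_pos'],stop(s['eef_pos']),s['width'],s['force'],np.degrees(np.arctan2(M[1,1],M[0,1])))
cv2.imwrite('pics/s6.png',viewer.grab_frame('side')[:,:,::-1])
crop('pics/s6.png',230,150,350,230,6,'pics/s6z.png')
E
```

```text
7.95 [0.53215271 0.04737456 0.18644858] [-90.   79.4] 0.029005951651765016 [-9.25954838  1.25935279  7.1597617 ] 82.03541565724784
```

View pics/s6z.png

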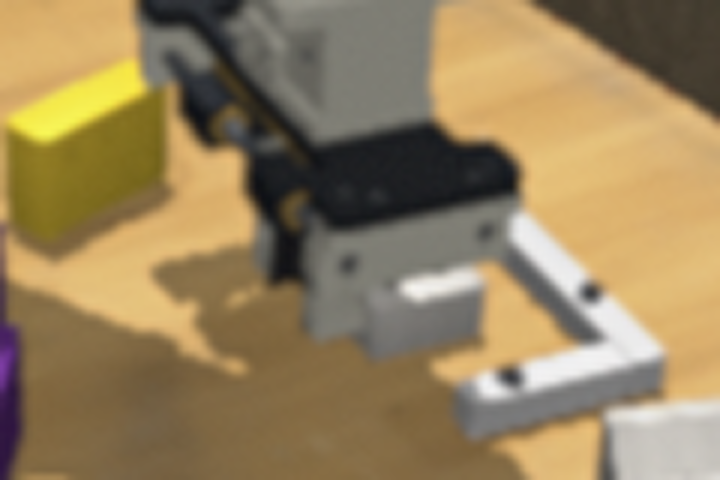

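The block is square to the tool and moves with about a 9 N push. Its front is still short of the long leg, with its end at about (430,320) in the zoom.

>>> apply_moves:
  commands:
    - {"dx":5,"dy":-0.7,"dz":0,"spin":0,"hand":0.67}
    - {"dx":5,"dy":-0.7,"dz":0,"spin":0,"hand":0.67}
    - {"dx":5,"dy":-0.7,"dz":0,"spin":0,"hand":0.67}
    - {"dx":5,"dy":-0.7,"dz":0,"spin":0,"hand":0.67}
    - {"dx":4,"dy":-0.6,"dz":0,"spin":0,"hand":0.67}

```text
t: 8.62
eef_pos: [0.5565, 0.0441, 0.1864]
ee_rot: [-2.737, 1.567, -2.876]
force: [-7.7, 1.9, 5.2]
width: 0.0292
```

>>> apply_moves:
  commands:
    - {"dx":1,"dy":-0.1,"dz":0,"spin":0,"hand":0.67}
    - {"dx":1,"dy":-0.1,"dz":0,"spin":0,"hand":0.67}
    - {"dx":0.5,"dy":-0.1,"dz":0,"spin":0,"hand":0.67}
    - {"dx":0.5,"dy":-0.1,"dz":0,"spin":0,"hand":0.67}
    - {"dx":0,"dy":0,"dz":0,"spin":0,"hand":0.67}

```text
t: 9.25
eef_pos: [0.5594, 0.0437, 0.1864]
ee_rot: [-2.745, 1.567, -2.884]
force: [-6.2, 0.7, 4.5]
width: 0.029
```

```bash
python3 - <<'E'
from h import *
s=status.get_state();M=R.from_euler('xyz',s['ee_rot']).as_matrix();print(s['t'],s['eef_pos'],stop(s['eef_pos']),s['width'],s['force'],np.degrees(np.arctan2(M[1,1],M[0,1])))
cv2.imwrite('pics/s7.png',viewer.grab_frame('side')[:,:,::-1])
crop('pics/s7.png',230,150,350,230,6,'pics/s7z.png')
E
```

```text
9.25 [0.55940884 0.04374044 0.18637191] [-62.5  79.7] 0.028979580271605347 [-6.24448536  0.68619983  4.4699525 ] 82.04348305321437
```

View pics/s7z.png

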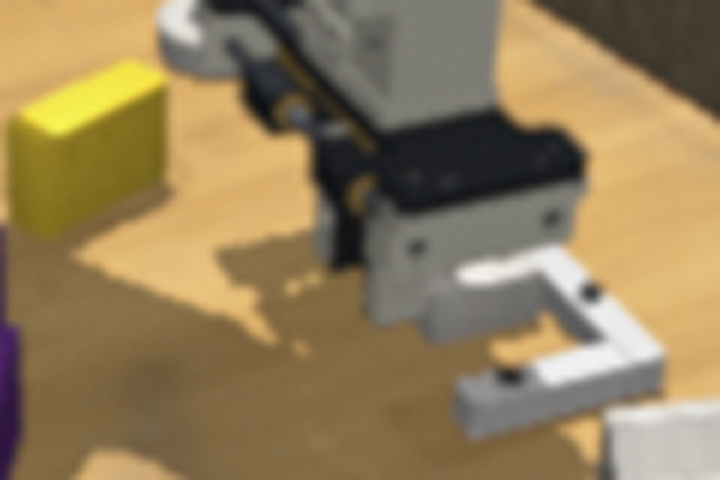

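>>> apply_moves:
  commands:
    - {"dx":0.7,"dy":-0.1,"dz":0,"spin":0,"hand":0.67}
    - {"dx":0.7,"dy":-0.1,"dz":0,"spin":0,"hand":0.67}
    - {"dx":0.5,"dy":-0.1,"dz":0,"spin":0,"hand":0.67}
    - {"dx":0,"dy":0,"dz":0,"spin":0,"hand":0.67}
    - {"dx":0,"dy":0,"dz":0,"spin":0,"hand":0.67}

```text
t: 9.93
eef_pos: [0.5613, 0.0435, 0.1864]
ee_rot: [-2.745, 1.567, -2.883]
force: [-5.8, 0.6, 4.4]
width: 0.0292
```

>>> apply_moves:
  commands:
    - {"dx":0.7,"dy":-0.1,"dz":0,"spin":0,"hand":0.67}
    - {"dx":0.7,"dy":-0.1,"dz":0,"spin":0,"hand":0.67}
    - {"dx":0.5,"dy":-0.1,"dz":0,"spin":0,"hand":0.67}
    - {"dx":0,"dy":0,"dz":0,"spin":0,"hand":0.67}
    - {"dx":0,"dy":0,"dz":0,"spin":0,"hand":0.67}

```text
t: 10.55
eef_pos: [0.5631, 0.0432, 0.1864]
ee_rot: [-2.766, 1.567, -2.905]
force: [-7.0, 2.1, 5.0]
width: 0.0288
```

>>> apply_moves:
  commands:
    - {"dx":0.7,"dy":-0.1,"dz":0,"spin":0,"hand":0.67}
    - {"dx":0.7,"dy":-0.1,"dz":0,"spin":0,"hand":0.67}
    - {"dx":0.5,"dy":-0.1,"dz":0,"spin":0,"hand":0.67}
    - {"dx":0,"dy":0,"dz":0,"spin":0,"hand":0.67}
    - {"dx":0,"dy":0,"dz":0,"spin":0,"hand":0.67}

```text
t: 11.18
eef_pos: [0.5636, 0.0431, 0.1864]
ee_rot: [-2.848, 1.564, -2.987]
force: [-15.7, 4.9, 11.5]
width: 0.0291
```

Contact with the long leg: force rose to 16 N while the TCP nearly stopped. I'll back off, lift, close the fingers and go round to the block's +y end.

>>> apply_moves:
  commands:
    - {"dx":-5,"dy":0.7,"dz":0,"spin":0,"hand":0.67}
    - {"dx":-8,"dy":1.1,"dz":0,"spin":0,"hand":0.67}
    - {"dx":0,"dy":0,"dz":30,"spin":0,"hand":1}
    - {"dx":0,"dy":0,"dz":30,"spin":0,"hand":1}
    - {"dx":12,"dy":16,"dz":20,"spin":0,"hand":1}

```text
t: 11.8
eef_pos: [0.565, 0.0607, 0.2683]
ee_rot: [0.523, 1.569, 0.384]
force: [1.0, 0.6, 0.4]
width: 0.0046
```

>>> apply_moves:
  commands:
    - {"dx":14,"dy":18,"dz":0,"spin":0,"hand":1}
    - {"dx":14,"dy":18,"dz":0,"spin":0,"hand":1}
    - {"dx":14,"dy":16,"dz":0,"spin":0,"hand":1}
    - {"dx":0,"dy":0,"dz":0,"spin":0,"hand":1}
    - {"dx":0,"dy":0,"dz":0,"spin":0,"hand":1}

```text
t: 12.42
eef_pos: [0.607, 0.1133, 0.2654]
ee_rot: [-2.604, 1.569, -2.742]
force: [-0.4, 0.1, -0.0]
width: 0.0007
```

```bash
python3 - <<'E'
from h import *
s=status.get_state();M=R.from_euler('xyz',s['ee_rot']).as_matrix();print(s['t'],s['eef_pos'],stop(s['eef_pos']),s['width'],s['force'],np.degrees(np.arctan2(M[1,1],M[0,1])))
cv2.imwrite('pics/s8.png',viewer.grab_frame('side')[:,:,::-1])
cv2.imwrite('pics/w8.png',cv2.resize(viewer.grab_frame('wrist')[:,:,::-1],(768,576)))
crop('pics/s8.png',230,130,350,230,6,'pics/s8z.png')
E
```

```text
12.425 [0.60703175 0.11329739 0.265406  ] [-25.2 155.3] 0.0007083309143612555 [-0.36474382  0.08452485 -0.03964712] 82.09207149273307
```

View pics/s8z.png

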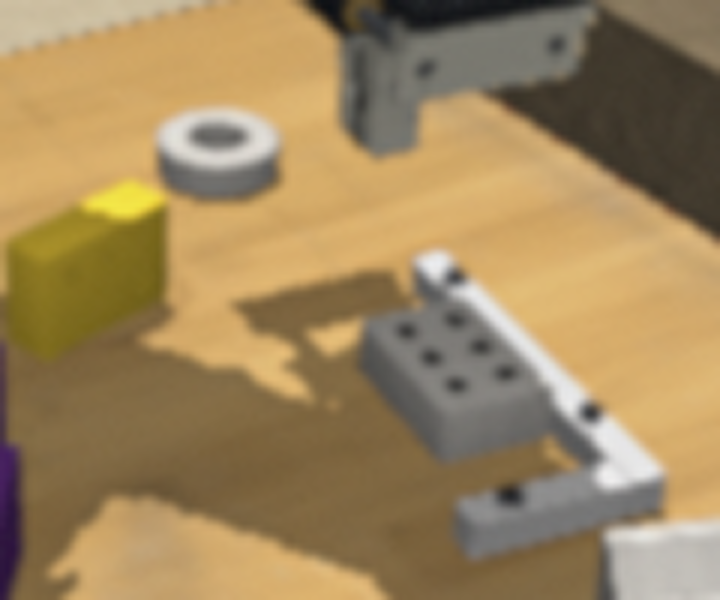

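View pics/w8.png

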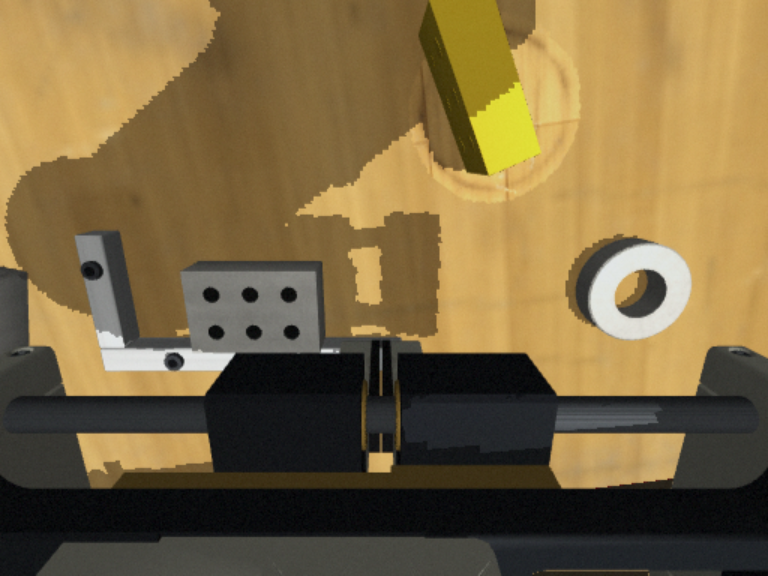

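The block is flat along the long leg, with its top-face end edge at about (322,263) to (325,350) in the wrist picture. Fingers are clear of it.

```bash
python3 - <<'E'
from h import *
C=cam('wrist')
for p in [(322,263),(325,349),(181,272),(191,352),(137,345)]:
    q=onz(C,((p[0]+.5)/1.5-.5,(p[1]+.5)/1.5-.5),.026 if p[0]!=137 else .018);print(q.round(4),stop(q))
E
```

```text
[0.5745 0.0847 0.026 ] [-53.4 122.3]
[0.6261 0.077  0.026 ] [ -1.2 122.1]
[0.5687 0.0062 0.026 ] [-48.   43.8]
[ 0.617  -0.0018  0.026 ] [ 1.  42.8]
[ 0.6112 -0.0377  0.018 ] [0.3 6.4]
```

>>> apply_moves:
  commands:
    - {"dx":0,"dy":0,"dz":-20,"spin":0,"hand":1}
    - {"dx":0,"dy":0,"dz":-20,"spin":0,"hand":1}
    - {"dx":0,"dy":0,"dz":-20,"spin":0,"hand":1}
    - {"dx":0,"dy":0,"dz":-18,"spin":0,"hand":1}
    - {"dx":-0.7,"dy":-5,"dz":0,"spin":0,"hand":1}

```text
t: 13.15
eef_pos: [0.606, 0.1077, 0.1872]
ee_rot: [-2.576, 1.568, -2.715]
force: [-0.1, -0.2, 0.1]
width: 0.0003
```

>>> apply_moves:
  commands:
    - {"dx":-0.7,"dy":-5,"dz":0,"spin":0,"hand":1}
    - {"dx":-0.7,"dy":-5,"dz":0,"spin":0,"hand":1}
    - {"dx":-0.7,"dy":-5,"dz":0,"spin":0,"hand":1}
    - {"dx":-0.7,"dy":-5,"dz":0,"spin":0,"hand":1}
    - {"dx":-0.7,"dy":-5,"dz":0,"spin":0,"hand":1}

```text
t: 13.78
eef_pos: [0.6034, 0.084, 0.1894]
ee_rot: [0.948, 1.568, 0.81]
force: [-2.8, 7.6, 1.9]
width: 0.0007
```

>>> apply_moves:
  commands:
    - {"dx":-0.7,"dy":-5,"dz":0,"spin":0,"hand":1}
    - {"dx":-0.7,"dy":-5,"dz":0,"spin":0,"hand":1}
    - {"dx":-0.7,"dy":-5,"dz":0,"spin":0,"hand":1}
    - {"dx":-0.7,"dy":-4,"dz":0,"spin":0,"hand":1}
    - {"dx":-0.4,"dy":-3,"dz":0,"spin":0,"hand":1}

```text
t: 14.4
eef_pos: [0.6003, 0.0619, 0.1894]
ee_rot: [0.821, 1.568, 0.683]
force: [-1.0, 6.3, 1.0]
width: 0.0003
```

```bash
python3 - <<'E'
from h import *
s=status.get_state();print(s['t'],s['eef_pos'],stop(s['eef_pos']),s['force'])
cv2.imwrite('pics/s9.png',viewer.grab_frame('side')[:,:,::-1])
crop('pics/s9.png',230,130,350,230,6,'pics/s9z.png')
E
```

```text
14.4 [0.60031532 0.06190924 0.1893524 ] [-24.6 103.5] [-0.99144863  6.30394109  0.9546212 ]
```

View pics/s9z.png

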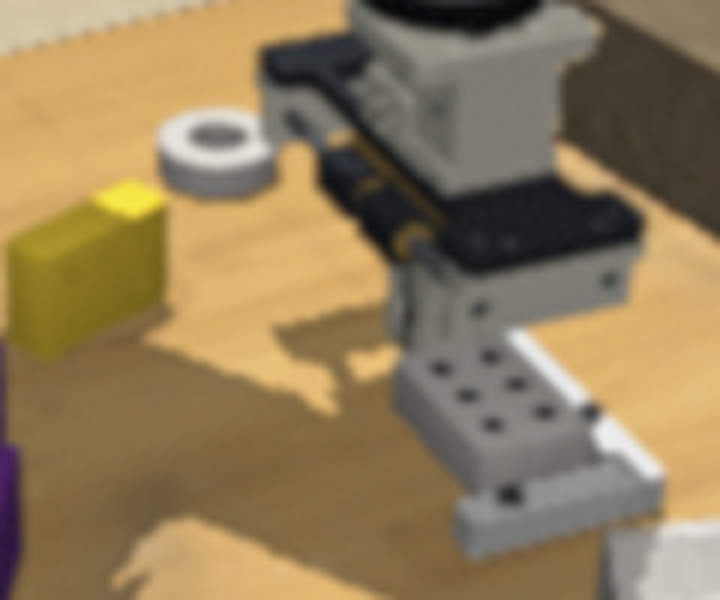

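The block slides at about 7 N and is a few mm from the short leg, with its end bottom edge near (480,490). I'll finish slowly.

>>> apply_moves:
  commands:
    - {"dx":-0.2,"dy":-1.5,"dz":0,"spin":0,"hand":1}
    - {"dx":-0.2,"dy":-1,"dz":0,"spin":0,"hand":1}
    - {"dx":-0.1,"dy":-1,"dz":0,"spin":0,"hand":1}
    - {"dx":-0.1,"dy":-0.7,"dz":0,"spin":0,"hand":1}
    - {"dx":0,"dy":0,"dz":0,"spin":0,"hand":1}

```text
t: 15.08
eef_pos: [0.5998, 0.0578, 0.1894]
ee_rot: [0.769, 1.568, 0.632]
force: [-1.1, 5.9, 2.3]
width: 0.0009
```

>>> apply_moves:
  commands:
    - {"dx":-0.1,"dy":-0.7,"dz":0,"spin":0,"hand":1}
    - {"dx":-0.1,"dy":-0.6,"dz":0,"spin":0,"hand":1}
    - {"dx":-0.1,"dy":-0.5,"dz":0,"spin":0,"hand":1}
    - {"dx":0,"dy":0,"dz":0,"spin":0,"hand":1}
    - {"dx":0,"dy":0,"dz":0,"spin":0,"hand":1}

```text
t: 15.7
eef_pos: [0.5995, 0.056, 0.1894]
ee_rot: [0.748, 1.568, 0.61]
force: [-0.7, 6.9, 1.5]
width: 0.0006
```

>>> apply_moves:
  commands:
    - {"dx":-0.1,"dy":-0.7,"dz":0,"spin":0,"hand":1}
    - {"dx":-0.1,"dy":-0.6,"dz":0,"spin":0,"hand":1}
    - {"dx":-0.1,"dy":-0.5,"dz":0,"spin":0,"hand":1}
    - {"dx":0,"dy":0,"dz":0,"spin":0,"hand":1}
    - {"dx":0,"dy":0,"dz":0,"spin":0,"hand":1}

```text
t: 16.32
eef_pos: [0.5993, 0.0542, 0.1894]
ee_rot: [0.717, 1.568, 0.579]
force: [-0.9, 6.2, 2.5]
width: 0.0006
```

>>> apply_moves:
  commands:
    - {"dx":-0.1,"dy":-0.7,"dz":0,"spin":0,"hand":1}
    - {"dx":-0.1,"dy":-0.6,"dz":0,"spin":0,"hand":1}
    - {"dx":-0.1,"dy":-0.5,"dz":0,"spin":0,"hand":1}
    - {"dx":0,"dy":0,"dz":0,"spin":0,"hand":1}
    - {"dx":0,"dy":0,"dz":0,"spin":0,"hand":1}

```text
t: 16.95
eef_pos: [0.599, 0.0523, 0.1893]
ee_rot: [0.699, 1.568, 0.561]
force: [-0.0, 5.2, 2.4]
width: -0.0001
```

```bash
python3 - <<'E'
from h import *
s=status.get_state();print(s['t'],s['eef_pos'],stop(s['eef_pos']),s['force'])
cv2.imwrite('pics/s10.png',viewer.grab_frame('side')[:,:,::-1])
crop('pics/s10.png',280,170,350,230,10,'pics/s10z.png')
E
```

```text
16.95 [0.59896974 0.05234833 0.18934556] [-24.6  93.8] [-0.02662796  5.22466335  2.3926083 ]
```

View pics/s10z.png

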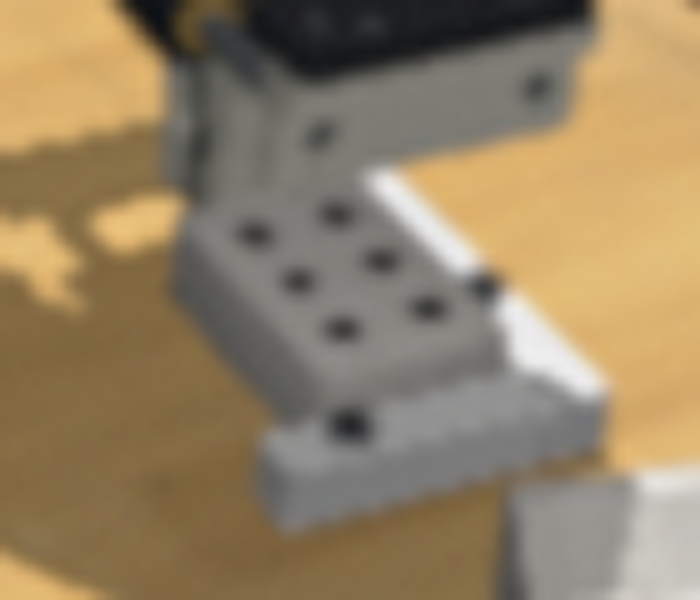

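There is still a small gap at the short leg, so I'll continue.

>>> apply_moves:
  commands:
    - {"dx":-0.1,"dy":-0.7,"dz":0,"spin":0,"hand":1}
    - {"dx":-0.1,"dy":-0.7,"dz":0,"spin":0,"hand":1}
    - {"dx":-0.1,"dy":-0.7,"dz":0,"spin":0,"hand":1}
    - {"dx":0,"dy":0,"dz":0,"spin":0,"hand":1}
    - {"dx":0,"dy":0,"dz":0,"spin":0,"hand":1}

```text
t: 17.62
eef_pos: [0.5987, 0.0502, 0.1894]
ee_rot: [0.688, 1.568, 0.55]
force: [-0.2, 5.4, 0.7]
width: 0.0004
```

>>> apply_moves:
  commands:
    - {"dx":-0.1,"dy":-0.6,"dz":0,"spin":0,"hand":1}
    - {"dx":-0.1,"dy":-0.6,"dz":0,"spin":0,"hand":1}
    - {"dx":0,"dy":0,"dz":0,"spin":0,"hand":1}
    - {"dx":0,"dy":0,"dz":0,"spin":0,"hand":1}
    - {"dx":0,"dy":0,"dz":0,"spin":0,"hand":1}

```text
t: 18.25
eef_pos: [0.5985, 0.049, 0.1894]
ee_rot: [0.673, 1.568, 0.536]
force: [0.5, 4.4, 1.1]
width: 0.0004
```

>>> apply_moves:
  commands:
    - {"dx":-0.1,"dy":-0.7,"dz":0,"spin":0,"hand":1}
    - {"dx":-0.1,"dy":-0.7,"dz":0,"spin":0,"hand":1}
    - {"dx":0,"dy":0,"dz":0,"spin":0,"hand":1}
    - {"dx":0,"dy":0,"dz":0,"spin":0,"hand":1}
    - {"dx":0,"dy":0,"dz":0,"spin":0,"hand":1}

```text
t: 18.88
eef_pos: [0.5984, 0.0483, 0.1894]
ee_rot: [0.801, 1.567, 0.664]
force: [-0.1, 8.7, 2.0]
width: 0.0003
```

>>> apply_moves:
  commands:
    - {"dx":-0.1,"dy":-0.7,"dz":0,"spin":0,"hand":1}
    - {"dx":-0.1,"dy":-0.7,"dz":0,"spin":0,"hand":1}
    - {"dx":0,"dy":0,"dz":0,"spin":0,"hand":1}
    - {"dx":0,"dy":0,"dz":0,"spin":0,"hand":1}
    - {"dx":0,"dy":0,"dz":0,"spin":0,"hand":1}

```text
t: 19.5
eef_pos: [0.5982, 0.0479, 0.1894]
ee_rot: [0.93, 1.566, 0.793]
force: [-1.4, 15.8, 1.4]
width: 0.0007
```

Contact with the short leg: 16 N while stalled. Now I'll back away and give a final push toward the long leg.

>>> apply_moves:
  commands:
    - {"dx":0.4,"dy":3,"dz":0,"spin":0,"hand":1}
    - {"dx":0.7,"dy":5,"dz":0,"spin":0,"hand":1}
    - {"dx":0,"dy":0,"dz":25,"spin":0,"hand":1}
    - {"dx":0,"dy":0,"dz":30,"spin":0,"hand":1}
    - {"dx":-10,"dy":-8,"dz":10,"spin":0,"hand":0.8}

```text
t: 20.12
eef_pos: [0.5893, 0.0455, 0.2553]
ee_rot: [0.331, 1.568, 0.193]
force: [0.9, -0.4, -0.1]
width: 0.0057
```

>>> apply_moves:
  commands:
    - {"dx":-17,"dy":-14,"dz":0,"spin":0,"hand":0.8}
    - {"dx":-17,"dy":-13,"dz":0,"spin":0,"hand":0.8}
    - {"dx":-18,"dy":-13,"dz":0,"spin":0,"hand":0.8}
    - {"dx":0,"dy":0,"dz":0,"spin":0,"hand":0.8}
    - {"dx":0,"dy":0,"dz":0,"spin":0,"hand":0.8}

```text
t: 20.75
eef_pos: [0.5366, 0.0053, 0.2536]
ee_rot: [-1.2, 1.571, -1.338]
force: [-0.6, 0.6, -0.6]
width: 0.0174
```

```bash
python3 - <<'E'
from h import *
s=status.get_state();print(s['t'],s['eef_pos'],stop(s['eef_pos']),s['force'],s['width'])
cv2.imwrite('pics/s11.png',viewer.grab_frame('side')[:,:,::-1])
crop('pics/s11.png',260,150,360,225,8,'pics/s11z.png')
cv2.imwrite('pics/w11.png',cv2.resize(viewer.grab_frame('wrist')[:,:,::-1],(768,576)))
E
```

```text
20.75 [0.53659609 0.00528402 0.25356848] [-79.6  38.4] [-0.64206913  0.64765536 -0.55253437] 0.017408186251979454
```

View pics/s11z.png

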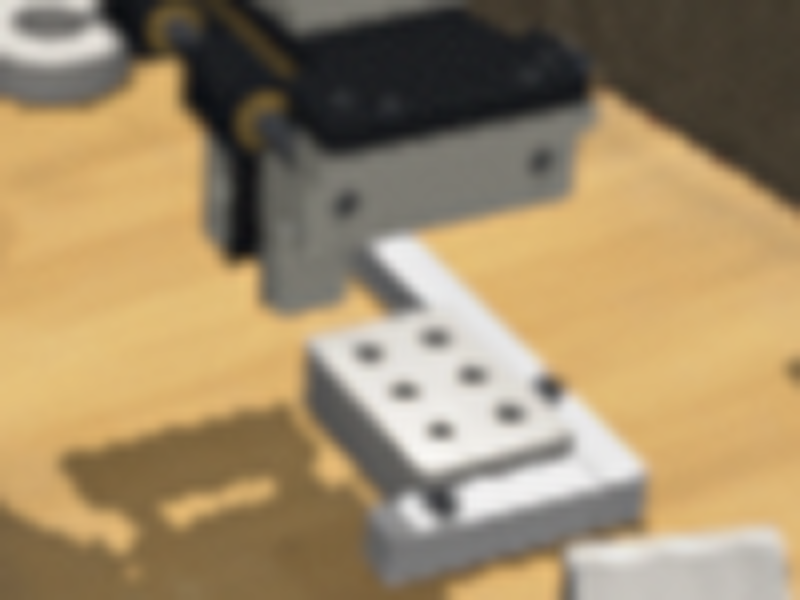

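View pics/w11.png

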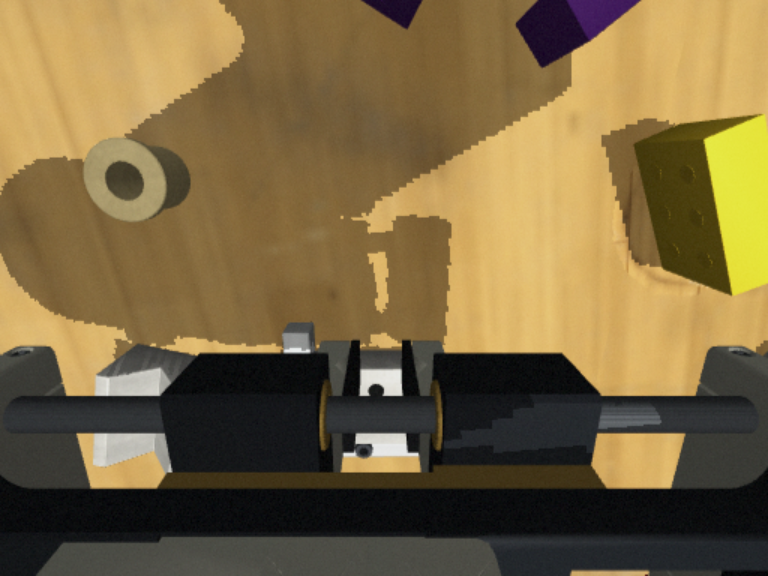

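The block sits against both legs in the side zoom, with its corner at about (570,440) against the legs. Now the final x nudge.

>>> apply_moves:
  commands:
    - {"dx":0,"dy":2,"dz":-20,"spin":0,"hand":0.8}
    - {"dx":0,"dy":1,"dz":-20,"spin":0,"hand":0.8}
    - {"dx":0,"dy":0,"dz":-20,"spin":0,"hand":0.8}
    - {"dx":0,"dy":0,"dz":-6,"spin":0,"hand":0.8}
    - {"dx":7,"dy":-1,"dz":0,"spin":0,"hand":0.8}

```text
t: 21.48
eef_pos: [0.5438, 0.0076, 0.1875]
ee_rot: [-2.563, 1.57, -2.701]
force: [-0.1, 0.9, 0.5]
width: 0.0176
```

>>> apply_moves:
  commands:
    - {"dx":5,"dy":-0.7,"dz":0,"spin":0,"hand":0.8}
    - {"dx":4,"dy":-0.6,"dz":0,"spin":0,"hand":0.8}
    - {"dx":2,"dy":-0.3,"dz":0,"spin":0,"hand":0.8}
    - {"dx":1,"dy":-0.1,"dz":0,"spin":0,"hand":0.8}
    - {"dx":0,"dy":0,"dz":0,"spin":0,"hand":0.8}

```text
t: 22.1
eef_pos: [0.5556, 0.0058, 0.1877]
ee_rot: [0.866, 1.571, 0.728]
force: [0.8, -0.6, -0.7]
width: 0.0173
```

>>> apply_moves:
  commands:
    - {"dx":1,"dy":-0.1,"dz":0,"spin":0,"hand":0.8}
    - {"dx":0.7,"dy":-0.1,"dz":0,"spin":0,"hand":0.8}
    - {"dx":0.5,"dy":-0.1,"dz":0,"spin":0,"hand":0.8}
    - {"dx":0,"dy":0,"dz":0,"spin":0,"hand":0.8}
    - {"dx":0,"dy":0,"dz":0,"spin":0,"hand":0.8}

```text
t: 22.72
eef_pos: [0.5576, 0.0055, 0.1876]
ee_rot: [-2.917, 1.57, -3.055]
force: [-3.7, 2.4, 1.5]
width: 0.0173
```

>>> apply_moves:
  commands:
    - {"dx":0.6,"dy":-0.1,"dz":0,"spin":0,"hand":0.8}
    - {"dx":0.6,"dy":-0.1,"dz":0,"spin":0,"hand":0.8}
    - {"dx":0.5,"dy":-0.1,"dz":0,"spin":0,"hand":0.8}
    - {"dx":0,"dy":0,"dz":0,"spin":0,"hand":0.8}
    - {"dx":0,"dy":0,"dz":0,"spin":0,"hand":0.8}

```text
t: 23.35
eef_pos: [0.5581, 0.0053, 0.1875]
ee_rot: [-2.961, 1.568, -3.099]
force: [-9.5, 5.1, 8.0]
width: 0.0175
```

>>> apply_moves:
  commands:
    - {"dx":0.5,"dy":-0.1,"dz":0,"spin":0,"hand":0.8}
    - {"dx":0.5,"dy":-0.1,"dz":0,"spin":0,"hand":0.8}
    - {"dx":0,"dy":0,"dz":0,"spin":0,"hand":0.8}
    - {"dx":0,"dy":0,"dz":0,"spin":0,"hand":0.8}
    - {"dx":0,"dy":0,"dz":0,"spin":0,"hand":0.8}

```text
t: 23.98
eef_pos: [0.5584, 0.0052, 0.1874]
ee_rot: [-2.962, 1.566, -3.1]
force: [-13.5, 8.4, 9.1]
width: 0.0176
```

It is stalled at about 18 N and pressed firmly. I'll retreat straight back, lift and inspect.

>>> apply_moves:
  commands:
    - {"dx":-4,"dy":0.6,"dz":0,"spin":0,"hand":0.8}
    - {"dx":-15,"dy":2,"dz":0,"spin":0,"hand":0.8}
    - {"dx":-15,"dy":2,"dz":10,"spin":0,"hand":0.8}
    - {"dx":0,"dy":0,"dz":50,"spin":0,"hand":0.8}
    - {"dx":0,"dy":0,"dz":50,"spin":0,"hand":0.8}

```text
t: 24.6
eef_pos: [0.5254, 0.0095, 0.2994]
ee_rot: [-2.239, 1.57, -2.377]
force: [1.8, 0.7, -0.1]
width: 0.0176
```

>>> apply_moves:
  commands:
    - {"dx":0,"dy":-58,"dz":8,"spin":0,"hand":0.8}
    - {"dx":0,"dy":-58,"dz":8,"spin":0,"hand":0.8}
    - {"dx":0,"dy":-58,"dz":8,"spin":0,"hand":0.8}
    - {"dx":-10,"dy":-58,"dz":8,"spin":0,"hand":0.8}
    - {"dx":-10,"dy":-58,"dz":0,"spin":0,"hand":0.8}

```text
t: 25.22
eef_pos: [0.5055, -0.2818, 0.3313]
ee_rot: [-0.159, 1.568, -0.297]
force: [1.2, 0.3, -0.2]
width: 0.0173
```

```bash
python3 - <<'E'
from h import *
s=status.get_state();print(s['t'],s['eef_pos'],stop(s['eef_pos']),s['force'],s['width'])
cv2.imwrite('pics/s12.png',viewer.grab_frame('side')[:,:,::-1])
cv2.imwrite('pics/t12.png',viewer.grab_frame('top')[:,:,::-1])
crop('pics/s12.png',260,150,360,225,8,'pics/s12z.png')
crop('pics/t12.png',235,125,375,230,5,'pics/t12z.png')
E
```

```text
25.225 [ 0.50554851 -0.28181929  0.33130076] [ -69.7 -250.2] [ 1.2115387   0.31888831 -0.24450191] 0.01729095762820649
```

View pics/s12z.png

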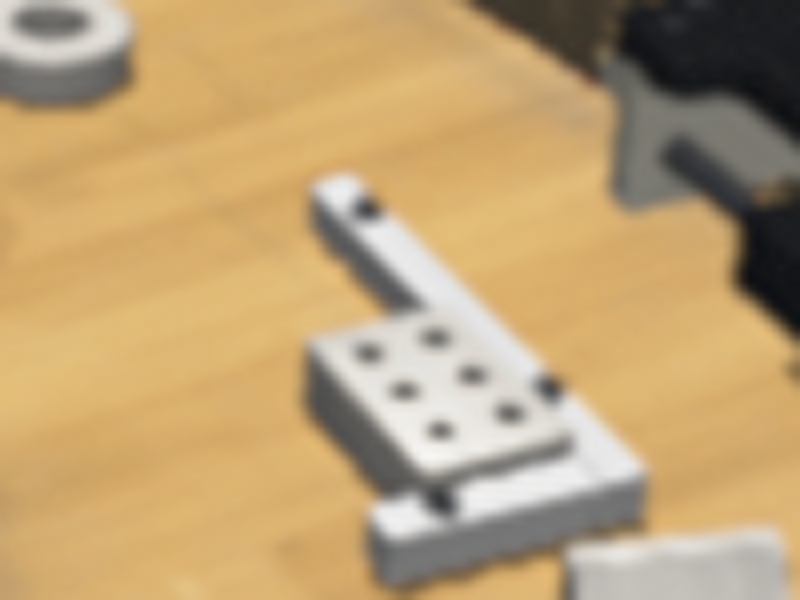

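View pics/t12z.png

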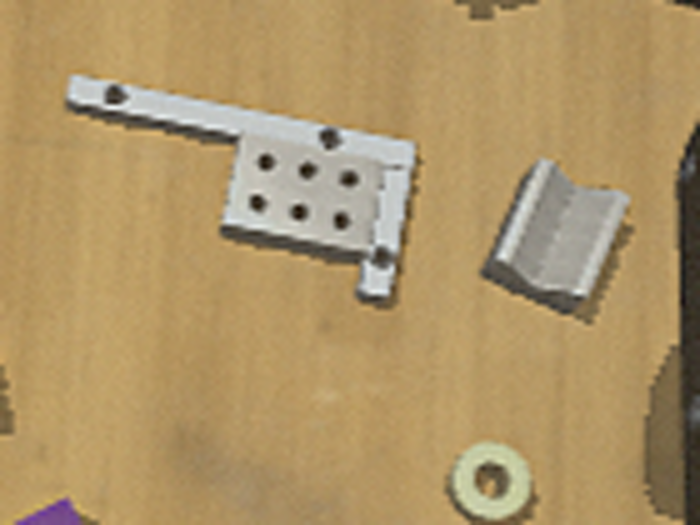

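View pics/s12.png

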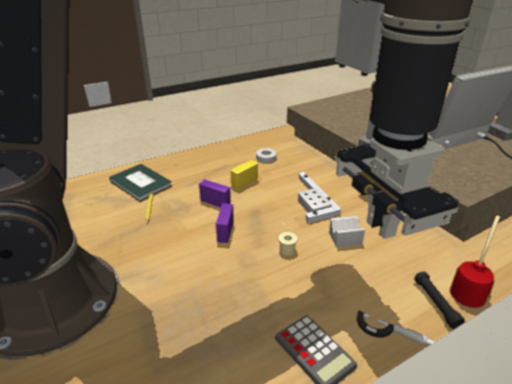

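The top zoom shows the block's edges along both legs: long side from (240,140) to (385,165), end from (385,165) to (370,250). Now a numeric check of pose and bystanders.

```bash
python3 - <<'E'
from h import *
T=cam('top');S=cam('side');t=lambda x,y:(235+(x+.5)/5-.5,125+(y+.5)/5-.5);s=lambda x,y:(260+(x+.5)/8-.5,150+(y+.5)/8-.5)
H=[(266,162),(308,170),(349,179),(258,203),(299,212),(341,220)]
HS=[(435,337),(474,375),(511,412),(368,352),(403,391),(441,430)]
for C,f,hh in((T,t,H),(S,s,HS)):
    P=np.array([onz(C,f(*p),.026)[:2] for p in hh]);print('centre',stop(P.mean(0)),'row yaw',np.degrees(np.arctan2(*(P[2]+P[5]-P[0]-P[3])[::-1]))+90)
P=[tri(T,t(*a),S,s(*b)) for a,b in zip(H,HS)];m=np.mean([p[0] for p in P],0);print('tri',m.round(4),stop(m),max(p[1] for p in P))
for n,b in(('top',(('v',325,150,365,192),('bush',322,210,345,233),('ring',180,134,208,162))),('side',(('v',328,214,366,250),('bush',276,230,300,260),('ring',252,146,280,166)))):
    A=cv2.imread(f'pics/{n}0.png').astype(int);B=cv2.imread(f'pics/{n[0]}12.png').astype(int)
    for k,x0,y0,x1,y1 in b:
        a=A[y0:y1,x0:x1].mean(2).astype(np.float32);c=B[y0:y1,x0:x1].mean(2).astype(np.float32);print(n,k,np.round(cv2.phaseCorrelate(a,c),2).tolist() if 0 else cv2.phaseCorrelate(a,c), abs(a-c).mean())
E
```

```text
centre [-23.1  36.3] row yaw -7.90081308091338
centre [-23.9  37.3] row yaw -7.018793131820388
tri [ 0.5916 -0.0045  0.0266] [-23.8  36.5] 0.0017920257970121015
top v ((-0.12431113659738102, 0.5145328407984167), 0.9762529587745666) 20.89603
top bush ((0.07028031953189462, 0.046647117517563785), 0.9535388874097003) 22.014494
top ring ((-0.031068033989381405, -0.02140056299914761), 0.9387789282533857) 23.226614
side v ((0.011174596564462291, -0.025697349496134336), 0.9961549497312969) 0.6364522
side bush ((-0.04241465522863663, -0.006800309197149801), 0.9384335325823889) 0.58703667
side ring ((-0.017656066109134727, 0.023655867297286193), 1.0275532213846843) 0.6089284
```

>>> apply_moves:
  commands:
    - {"dx":25,"dy":40,"dz":-10,"spin":0,"hand":0.8}
    - {"dx":25,"dy":40,"dz":-10,"spin":0,"hand":0.8}
    - {"dx":30,"dy":40,"dz":-10,"spin":0,"hand":0.8}
    - {"dx":30,"dy":40,"dz":-10,"spin":0,"hand":0.8}
    - {"dx":0,"dy":0,"dz":0,"spin":0,"hand":0.8}

```text
t: 25.95
eef_pos: [0.6174, -0.1171, 0.2891]
ee_rot: [-2.978, 1.57, -3.112]
force: [-0.2, -0.7, 0.3]
width: 0.0176
```

```bash
python3 - <<'E'
from h import *
s=status.get_state();print(s['t'],s['eef_pos'])
im=viewer.grab_frame('wrist')[:,:,::-1];cv2.imwrite('pics/w13.png',im)
crop('pics/w13.png',240,130,400,250,5,'pics/w13z.png')
E
```

```text
25.95 [ 0.61737593 -0.11712377  0.28914307]
```

View pics/w13.png

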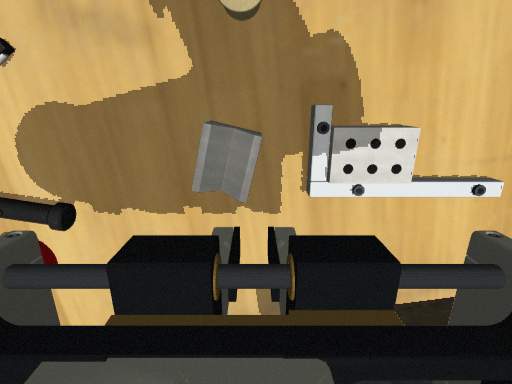

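View pics/w13z.png

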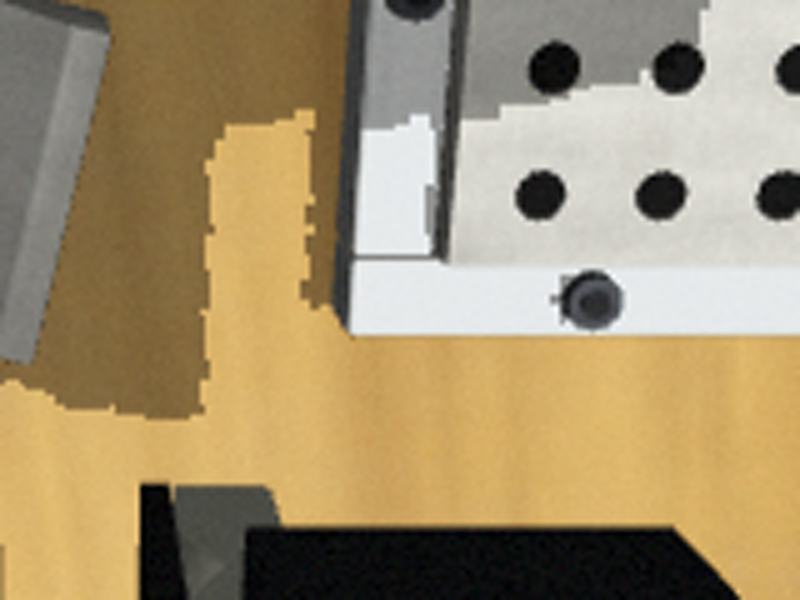

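The close wrist view shows the block parallel to both legs. The dark strip at the end, at (450,130) in the zoom, has constant width of about 2.4 px. That matches seeing the 8 mm of end face above the leg, so there is no gap. The robot touches nothing, so I'll hand in.

```bash
python3 -c "
from station import arm;print(arm.job_done())"
```

```text
the job is handed in; nothing more can be done
None
```

The block lies flat, holes up, in the inside corner of the stop, and I handed the job in at about 26 s. I tipped it by pushing near its top, slid it to the long leg, pushed its end to the short leg, and pressed it once more toward the long leg. It was only pushed, never lifted.

**Seating:** Each push ended with the tool stalled against the stop at about 16–18 N.
- **Wrist close-up:** the block's edges run parallel to both legs, with no visible gap.
- **Measured height:** the top face came out at 26.6 mm (nominal 26).

**What disagreed:**
- **Centre:** I measured it at about (-24, 36.5) mm in the stop's frame, against (-25.5, 38). Those 1–2 mm put it "inside" the legs, so I take it as calibration error.
- **Yaw:** it was within 0.3° of the stop's by the top view, but about 1.1° off by the coarser side view.

**Bystanders:** The V-block, bushing and ring gauge show no shift in the side camera. In the top camera the V-block showed about 0.5 px of apparent shift (roughly 1 mm), where brightness also changed. The arm was never brought against it.

**Other:** Two early move calls were refused because of missing keys, so the third ran on its own at the start. It touched nothing.

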